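# Shut the sample chamber and screw its clamp knob home

## Robot

A 6-joint arm with a two-finger parallel gripper is mounted at the origin on a cart in front of the work surface, level with it; the furniture and walls round the work are solid. World frame = base frame: x ahead of the robot, y to its left, z up, the work surface at z = 0. Lengths are in m, angles in degrees, forces in N, time in s.
With the tool pointing down it reaches from about 0.375 to 0.9 m from the base axis. Payload 3.1 kg.
Tool frame: the origin (TCP) lies midway between the tips of the shut fingers; the grasp point (between the pads) lies bot.hold_point_z behind it (bot.hold_point_z is the distance from the TCP to the grasp point, in m); z points along the fingers, y is the direction in which the jaws open and shut (so a half turn about z gives the same grasp; the last joint's range is limited). The gripper opens to 87 mm and grips with 3 to 60 N. Pads are 19 mm wide; open, the fingers measure 117 mm over their backs; the gripper's body (75 mm by 190 mm) begins 51 mm behind the grasp point.
Start: joints at [63.742, 30.224, 82.088, -0, 67.689, -10.227], TCP at [0.173, 0.601, 0.223] pointing down, gripper open.
Joint ranges: [-176.69, 176.69], [-43.24, 126.21], [12.49, 139.97], [-82, 262], [0, 151.66], [-163.58, 163.58]. Speed limits (degrees/s): [159.86, 159.86, 180, 180, 180, 180].

## Interface

Orientations are given as a 3x3 rotation matrix whose columns are the frame's x, y, z axes.
In Python, from rig import bot, vision, order gives the robot as it stands. The module is installed in compiled form; this text tells all that it offers.
- The arm moves only by the tool move_arm, never from a script. Its argument "moves" is a list of rows, each an object of numbers: "hand": the finger opening in mm, from 0 to 87; "x", "y", "z": the shift along the tool's x, y, z in units of 25 mm (1.0 is 25 mm); "wx", "wy", "wz": the turn, a rotation vector about the tool's x, y, z in degrees. In form: [{"hand": .., "x": .., "y": .., "z": .., "wx": .., "wy": .., "wz": ..}, ...]. A call has 1 to 20 rows; each row shifts and turns the commanded pose from where the row before left it, along the tool's axes as they then stand; what a row does not reach is not made up. A row lasts 1/10 s, in which the tool goes at most 50 mm and 8.59 degrees, less where a joint would pass 70% of its speed; a pose out of reach is approached as far as the arm can. A call is refused whole if a number of a shift passes 1 or a number of a turn 8.59, either way. A call with a gripper value outside its range is refused whole. The fingers move at their own pace and stop on an object; the grip force is fixed at half the most. Time passes only in rows, so rows that do not move let the fingers close. It gives the time, the measured TCP pose, the force and the opening at its end, in the units of the state.
- bot.read_state(): the state, without advancing time (a new reading comes with each control period).
- vision.capture(name): name is "scene" or "top"; returns a dict with "image" (400x640x3 uint8, red, green, blue), "z_map" (400x640 float32, m along the optical axis (not along the pixel's ray), 0 where there is no reading), "fx", "fy", "cx", "cy" (pixels), "pose" (4x4, takes a point from camera to world coordinates). Camera axes: x right, y down, z forward; pixel columns grow to the right and rows downward; lengths in m; the calibration is good to about 2 mm. A picture is of the moment at which its call begins.
- order.hand_in(): hands the job in, once; it reports no verdict.
The state is a dict: "time_s": time; "joint_positions": joint angles; "qvel": joint speeds; "tau": joint torques, N m; "position": TCP position; "tcp_rot": TCP orientation; "force": force on the tool from outside, world axes, zero at the start; "moment": the same for the moment, N m; "opening": opening from 0.0 (shut) to 1.0 (fully open).
Only numpy, scipy, OpenCV 4.12 (cv2) and the standard library are available. Lean on these libraries where they do the work, as an engineer would, in place of code of your own. Each camera call takes 0.05 s, during which the arm holds its last target.

## Task

Shut the lid of the small grey sample chamber by pushing it down. Then push the knob's cross bar round anticlockwise (seen from above) until the knob drops into its thread start with a click, and from there push it clockwise until it is fully home, so that the lid is clamped. Do not force the knob clockwise before it has dropped, leave the jar standing inside the chamber, do not disturb the bottle, timer and weight beside it, and let go at the end.

Things in the scene. Friction and masses are not known exactly. Their poses are not given: they have to be found in the camera images.
- chamber: Grey box fixed to the bench, open on top, 120 mm (its x, front to back) x 170 mm (y) x 75 mm high, walls 5 mm; foot flanges make it 202 mm wide. Origin: centre of its underside; -x is its front, where a threaded aluminium collar stands, 46 mm diameter, 40 to 74 mm high, axis 84 mm in front of the origin. A clear lid is hinged along the top back edge.
- lid_hinge_line (a point): Fixed point on the middle of the lid's hinge axis, which runs along the chamber's y axis: chamber x +60 mm, 75 mm above its underside.
- lid (a joint): Lid angle, rad: 0 = shut (hard stop), grows as it opens up and back, to 1.2. Clear plate 6 mm thick, 172 mm wide, 122 mm from hinge to front edge; a 50 mm wide aluminium tongue goes on to 172 mm and carries the knob. Shut, its top face is 81 mm above the chamber's underside. Stiff hinge: it stays where it is left; 3 to 8 N down on a pad shuts it.
- pad_left (a point): Top centre of the black rubber press pad (24 mm diameter, 2.5 mm thick) on the lid's top near the front corner on the chamber's +y side: 100 mm from the hinge, 66 mm from the middle line. Moves with the lid; shut, it is 83.5 mm above the chamber's underside. The knob's bar never reaches over it.
- pad_right (a point): The same pad on the chamber's -y side.
- knob_center (a point): Point on the clamp knob's axis at bar mid-height. The axis is square to the lid, on its middle line, 144 mm from the hinge. Black hub 24 mm diameter, 9 mm below to 11 mm above this point. With the lid shut the point is 99 mm above the chamber's underside when home, about 105 just after dropping into the thread start, 113 to 116 while on top of the thread.
- knob_ball (a point): Centre of one of the two red 15 mm balls at the ends of the knob's steel cross bar, 46 mm from the axis (the other is opposite); the bar is 10 mm thick. The knob rides up and down by itself, pressed down by its weight and a 2 N spring. A fingertip 5 mm above the shut lid's top can push the bar at every height; a bush of 14 mm radius stands 5 mm proud round the axis.
- knob_turn (a joint): Knob angle, rad, anticlockwise from above: 0 home and 5.8 fully back (hard stops); the bar lies along chamber y at 0. Starts at 1.8 to 4.2, on top of the thread: clockwise from there it only jams near 0 without sinking (a fault below 0.6). Anticlockwise it drops 9 mm at about 5.2 to 5.4 (click); clockwise after that it sinks 7 mm more to 0. 1 to 2 N on a ball turns it.
- jar_mid (a point): Loose jar with a white screw lid, 44 mm diameter, 60 mm high, standing inside the chamber (floor 5 mm above the chamber's underside); point half-way up; its z axis is the jar's axis.
- blue_bottle_mid (a point): Bystander: white plastic bottle with a blue cap and green band, 48 mm diameter, 96 mm high, 150 to 200 mm to one side of the chamber; point half-way up.
- timer_mid (a point): Bystander: white desk timer, 24 x 66 x 62 mm high; point half-way up.
- weight_mid (a point): Bystander: steel-grey 200 g calibration weight, 27 mm diameter, 48 mm high; point half-way up.

How it is judged:
By the outcome, as a careful person would: the job done as asked, in the order asked, and still so for the second after the job is handed in, with the robot touching nothing.
It also fails if it takes over 67 s, if anything falls off the work surface, if the arm or the gripper's body presses on something with over 40 N, if the wrist force passes 120 N, or if a joint passes its speed limit or range.

## Working session

There is one attempt and no reset: what is moved stays moved. The work goes in short steps, Python scripts to look and compute and a tool call to move; the robot and the scene stay as the last step left them, time stands still between calls to the robot, and variables do not carry over. Pictures are saved under pics/ and viewed, and the job is handed in when it is done.

Besides the shell and the picture viewer there is one more tool, called after "Call:" as a command line: name --argument value ..., lists and objects as JSON in quotes. move_arm: Moves the arm, as the interface text tells. Its arguments: {"type":"object","properties":{"moves":{"type":"array"}},"required":["moves"]}

```bash
mkdir -p pics; python3 - <<'E'
from rig import bot,vision
import cv2,numpy as np
for n in("scene","top"):
    c=vision.capture(n); cv2.imwrite(f"pics/a_{n}.png",c["image"][:,:,::-1]); np.savez(f"a_{n}.npz",**c)
    print(n,c["fx"],c["fy"],c["cx"],c["cy"],np.round(c["pose"],3).tolist())
s=bot.read_state();print(s["time_s"],s["position"],np.round(s["tcp_rot"],3).tolist(),s["force"],bot.hold_point_z)
E
```

```text
scene 363.978400819654 363.978400819654 317.6634291115622 199.0580373994207 [[-0.6, -0.426, 0.677, -0.017], [-0.8, 0.34, -0.495, 0.475], [-0.02, -0.838, -0.545, 0.555], [0.0, 0.0, 0.0, 1.0]]
top 472.38935080012754 472.38935080012754 319.0689342428025 197.3957860688612 [[0.026, -0.995, 0.095, 0.478], [-1.0, -0.025, 0.013, 0.041], [-0.011, -0.095, -0.995, 1.254], [0.0, 0.0, 0.0, 1.0]]
0.1 [0.17226471 0.60009624 0.22167264] [[-0.961, 0.276, -0.001], [0.276, 0.961, -0.002], [0.0, -0.002, -1.0]] [0.50428873 0.20889794 1.14117859] 0.0187
```

View pics/a_scene.png

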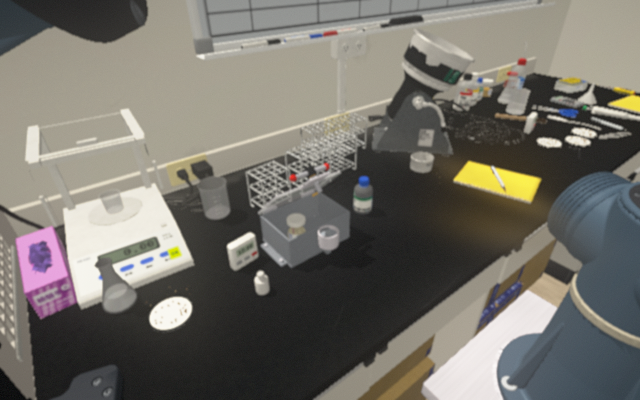

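View pics/a_top.png

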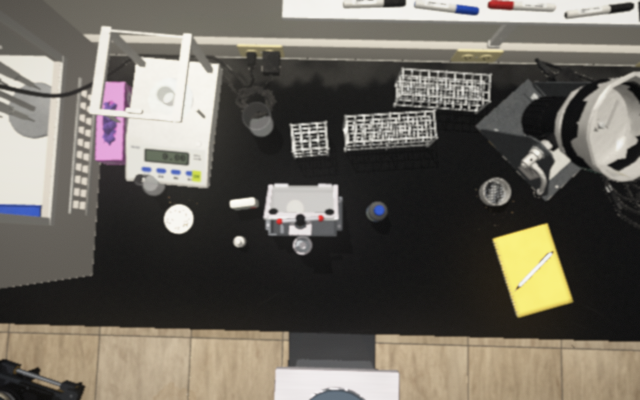

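The chamber sits at about (303,210) in the top view, with the red balls at about (280,221) and (321,218). The timer is at (243,203), the weight at (239,241) and the bottle at (376,211). Next I'll zoom in.

```bash
cat > h.py <<'E'
import numpy as np,cv2
def load(n): return dict(np.load(n,allow_pickle=True))
def ray(c,u,v):
    d=np.array([(u-c["cx"])/c["fx"],(v-c["cy"])/c["fy"],1.]);P=c["pose"]
    return P[:3,3],P[:3,:3]@d
def onz(c,u,v,z):
    o,d=ray(c,u,v); return o+d*(z-o[2])/d[2]
def dep(c,u,v):
    o,d=ray(c,u,v); return o+d*c["z_map"][int(round(v)),int(round(u))]
def tri(c1,p1,c2,p2):
    o1,d1=ray(c1,*p1);o2,d2=ray(c2,*p2)
    t=np.linalg.lstsq(np.c_[d1,-d2],o2-o1,rcond=None)[0]
    a=o1+d1*t[0];b=o2+d2*t[1]; return (a+b)/2,np.linalg.norm(a-b)
def red(c,box):
    x0,y0,x1,y1=box;im=c["image"].astype(int)
    m=((im[...,0]>110)&(im[...,0]-im[...,1]>60)&(im[...,0]-im[...,2]>60)).astype(np.uint8)
    k=np.zeros_like(m);k[y0:y1,x0:x1]=1
    n,l,st,ce=cv2.connectedComponentsWithStats(m*k)
    return [(int(st[i,4]),ce[i].round(1).tolist()) for i in range(1,n) if st[i,4]>5]
E
python3 - <<'E'
from h import *
s=load("a_scene.npz");t=load("a_top.npz")
print(red(s,(240,160,360,260)),red(t,(250,180,360,250)))
for n,c,(x0,y0,x1,y1) in(("s",s,(220,150,390,310)),("t",t,(225,170,395,270))):
    im=c["image"][y0:y1,x0:x1,::-1]; k=min(800//(x1-x0),600//(y1-y0))
    cv2.imwrite(f"pics/b_{n}.png",cv2.resize(im,None,fx=k,fy=k,interpolation=cv2.INTER_CUBIC));print(n,k)
E
```

```text
[(26, [326.3, 165.5]), (42, [292.5, 177.1])] [(27, [320.4, 217.5]), (29, [278.7, 220.9])]
s 3
t 4
```

```bash
sleep 1
```

```text
(no output)
```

View pics/b_s.png

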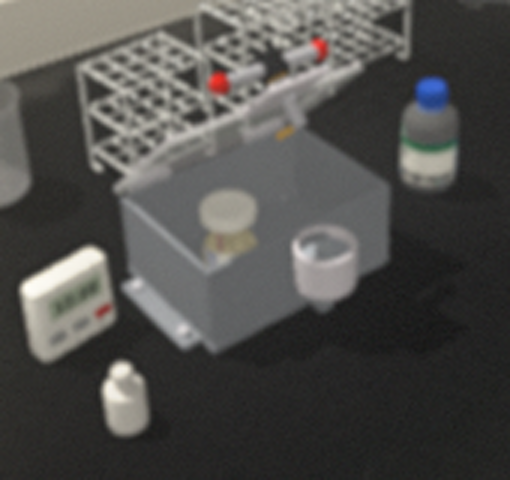

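View pics/b_t.png

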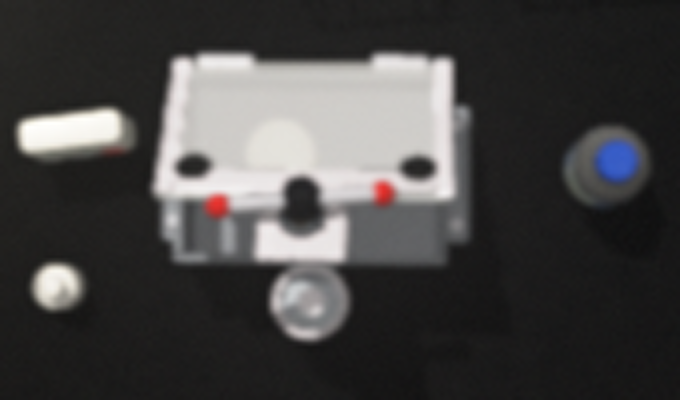

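```bash
python3 - <<'E'
from h import *
np.set_printoptions(precision=4,suppress=True)
s=load("a_scene.npz");t=load("a_top.npz")
B1,e1=tri(s,(292.5,177.1),t,(278.7,220.9));B2,e2=tri(s,(326.3,165.5),t,(320.4,217.5))
print("balls",B1,e1,B2,e2,np.linalg.norm(B1-B2),"ctr",(B1+B2)/2)
f=lambda u,v,z:onz(t,225+(u-1.5)/4,170+(v-1.5)/4,z)
g=lambda u,v,z:onz(s,220+(u-1)/3,150+(v-1)/3,z)
print("collar top",f(310,301,.074),"scene",g(325,247,.074))
print("hinge blocks",f(226,62,.08),f(400,60,.08))
print("front wall top corners",f(173,263,.075),f(447,264,.075))
print("flange +y scene",g(128,288,.005),g(185,345,.005), "top -y", f(468,108,.005),f(462,242,.005))
print("box bottom corner scene",g(214,352,0),"box top corner scene",g(212,268,.075), g(388,187,.075))
print("pads",tri(s,(220,150),t,(225,170))[1], "bottle",f(617,160,.096),"timer",f(75,130,.062),"weight",f(57,287,.048))
print("tongue/lid depth", [dep(t,225+u/4,170+v/4) for u,v in((192,165),(418,167),(300,190),(217,206),(384,194),(300,245))])
E
```

```text
balls [0.5226 0.143  0.1988] 0.0031634016973058313 [0.5329 0.05   0.1898] 0.0035284883946361837 0.09399719932129467 ctr [0.5278 0.0965 0.1943]
collar top [0.4708 0.0961 0.074 ] scene [0.4646 0.0975 0.074 ]
hinge blocks [0.6184 0.1528 0.08  ] [0.6223 0.0439 0.08  ]
front wall top corners [0.4922 0.1821 0.075 ] [0.4959 0.0115 0.075 ]
flange +y scene [0.5882 0.1952 0.005 ] [0.5066 0.1942 0.005 ] top -y [ 0.6005 -0.0019  0.005 ] [0.5117 0.0002 0.005 ]
box bottom corner scene [0.4921 0.1789 0.    ] box top corner scene [0.4937 0.1742 0.075 ] [0.4918 0.0149 0.075 ]
pads 0.016644409288222792 bottle [ 0.5618 -0.0907  0.096 ] timer [0.5748 0.2489 0.062 ] weight [0.4754 0.2587 0.048 ]
tongue/lid depth [array([0.5477, 0.1627, 0.1541]), array([0.5498, 0.0308, 0.1548]), array([0.5321, 0.0966, 0.2043]), array([0.5221, 0.1427, 0.2023]), array([0.5314, 0.0499, 0.1969]), array([0.5018, 0.0962, 0.1946])]
```

Call:
move_arm --moves '[{"hand": 0, "z": -1, "wz": 8.1}, {"hand": 0, "wz": 8.1}, {"hand": 0, "wz": 8.1}, {"hand": 0, "wz": 8.1}, {"hand": 0, "wz": 8.1}, {"hand": 0, "wz": 8.1}, {"hand": 0, "wz": 8.1}, {"hand": 0, "wz": 8.1}, {"hand": 0, "wz": 8.1}, {"hand": 0}]'

```text
schema error: expected keys hand, x, y, z, wx, wy, wz
```

Call:
move_arm --moves '[{"hand": 0, "x": -0.96, "y": 0.82}, {"hand": 0, "x": -0.96, "y": 0.82}, {"hand": 0, "x": -0.96, "y": 0.82}, {"hand": 0, "x": -0.96, "y": 0.82}, {"hand": 0, "x": -0.96, "y": 0.82}, {"hand": 0, "x": -0.96, "y": 0.82}, {"hand": 0, "x": -0.96, "y": 0.82}, {"hand": 0, "x": -0.96, "y": 0.82}, {"hand": 0, "x": -0.96, "y": 0.82}, {"hand": 0, "x": -0.96, "y": 0.82}, {"hand": 0, "x": -0.96, "y": 0.82}, {"hand": 0, "x": -0.96, "y": 0.82}, {"hand": 0, "x": -0.96, "y": 0.82}, {"hand": 0, "x": -0.96, "y": 0.82}, {"hand": 0, "x": -0.96, "y": 0.82}, {"hand": 0, "x": -0.96, "y": 0.82}, {"hand": 0, "x": -0.96, "y": 0.82}, {"hand": 0}, {"hand": 0}]'

```text
schema error: expected keys hand, x, y, z, wx, wy, wz
```

All keys are required, so I'll resend with every key filled in.

Call:
move_arm --moves '[{"hand": 0, "x": 0, "y": 0, "z": -1, "wx": 0, "wy": 0, "wz": 8.1}, {"hand": 0, "x": 0, "y": 0, "z": 0, "wx": 0, "wy": 0, "wz": 8.1}, {"hand": 0, "x": 0, "y": 0, "z": 0, "wx": 0, "wy": 0, "wz": 8.1}, {"hand": 0, "x": 0, "y": 0, "z": 0, "wx": 0, "wy": 0, "wz": 8.1}, {"hand": 0, "x": 0, "y": 0, "z": 0, "wx": 0, "wy": 0, "wz": 8.1}, {"hand": 0, "x": 0, "y": 0, "z": 0, "wx": 0, "wy": 0, "wz": 8.1}, {"hand": 0, "x": 0, "y": 0, "z": 0, "wx": 0, "wy": 0, "wz": 8.1}, {"hand": 0, "x": 0, "y": 0, "z": 0, "wx": 0, "wy": 0, "wz": 8.1}, {"hand": 0, "x": 0, "y": 0, "z": 0, "wx": 0, "wy": 0, "wz": 8.1}, {"hand": 0, "x": 0, "y": 0, "z": 0, "wx": 0, "wy": 0, "wz": 0}]'

```text
time_s: 1.1
position: [0.1724, 0.6004, 0.247]
tcp_rot: [[-0.019, 1.0, -0.001], [1.0, 0.019, -0.001], [-0.001, -0.001, -1.0]]
force: [-0.4, 0.2, 0.1]
opening: 0.172
```

Call:
move_arm --moves '[{"hand": 0, "x": -0.96, "y": 0.82, "z": 0, "wx": 0, "wy": 0, "wz": 0}, {"hand": 0, "x": -0.96, "y": 0.82, "z": 0, "wx": 0, "wy": 0, "wz": 0}, {"hand": 0, "x": -0.96, "y": 0.82, "z": 0, "wx": 0, "wy": 0, "wz": 0}, {"hand": 0, "x": -0.96, "y": 0.82, "z": 0, "wx": 0, "wy": 0, "wz": 0}, {"hand": 0, "x": -0.96, "y": 0.82, "z": 0, "wx": 0, "wy": 0, "wz": 0}, {"hand": 0, "x": -0.96, "y": 0.82, "z": 0, "wx": 0, "wy": 0, "wz": 0}, {"hand": 0, "x": -0.96, "y": 0.82, "z": 0, "wx": 0, "wy": 0, "wz": 0}, {"hand": 0, "x": -0.96, "y": 0.82, "z": 0, "wx": 0, "wy": 0, "wz": 0}, {"hand": 0, "x": -0.96, "y": 0.82, "z": 0, "wx": 0, "wy": 0, "wz": 0}, {"hand": 0, "x": -0.96, "y": 0.82, "z": 0, "wx": 0, "wy": 0, "wz": 0}, {"hand": 0, "x": -0.96, "y": 0.82, "z": 0, "wx": 0, "wy": 0, "wz": 0}, {"hand": 0, "x": -0.96, "y": 0.82, "z": 0, "wx": 0, "wy": 0, "wz": 0}, {"hand": 0, "x": -0.96, "y": 0.82, "z": 0, "wx": 0, "wy": 0, "wz": 0}, {"hand": 0, "x": -0.96, "y": 0.82, "z": 0, "wx": 0, "wy": 0, "wz": 0}, {"hand": 0, "x": -0.96, "y": 0.82, "z": 0, "wx": 0, "wy": 0, "wz": 0}, {"hand": 0, "x": -0.96, "y": 0.82, "z": 0, "wx": 0, "wy": 0, "wz": 0}, {"hand": 0, "x": -0.96, "y": 0.82, "z": 0, "wx": 0, "wy": 0, "wz": 0}, {"hand": 0, "x": 0, "y": 0, "z": 0, "wx": 0, "wy": 0, "wz": 0}, {"hand": 0, "x": 0, "y": 0, "z": 0, "wx": 0, "wy": 0, "wz": 0}]'

```text
time_s: 3.0
position: [0.5284, 0.1988, 0.2472]
tcp_rot: [[-0.019, 1.0, -0.001], [1.0, 0.019, 0.0], [0.0, -0.001, -1.0]]
force: [-0.2, 0.5, 0.5]
opening: 0.008
```

Call:
move_arm --moves '[{"hand": 0, "x": -0.64, "y": 0.4, "z": 0, "wx": 0, "wy": 0, "wz": 0}, {"hand": 0, "x": -0.64, "y": 0.4, "z": 0, "wx": 0, "wy": 0, "wz": 0}, {"hand": 0, "x": 0, "y": 0, "z": 0.8, "wx": 0, "wy": 0, "wz": 0}, {"hand": 0, "x": 0, "y": 0, "z": 0.8, "wx": 0, "wy": 0, "wz": 0}, {"hand": 0, "x": 0, "y": 0, "z": 0.6, "wx": 0, "wy": 0, "wz": 0}, {"hand": 0, "x": 0, "y": 0, "z": 0, "wx": 0, "wy": 0, "wz": 0}]'

```text
time_s: 3.6
position: [0.5462, 0.1686, 0.1904]
tcp_rot: [[-0.021, 1.0, -0.006], [1.0, 0.021, -0.0], [-0.0, -0.006, -1.0]]
force: [-0.0, -0.9, -0.2]
opening: 0.004
```

```bash
python3 - <<'E'
from rig import vision
import cv2,numpy as np
for n,(x0,y0,x1,y1) in(("scene",(220,130,390,280)),("top",(225,150,395,270))):
    c=vision.capture(n);cv2.imwrite(f"pics/c_{n}.png",cv2.resize(c["image"][y0:y1,x0:x1,::-1],None,fx=4,fy=4,interpolation=cv2.INTER_CUBIC))
E
```

```text
(no output)
```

View pics/c_scene.png

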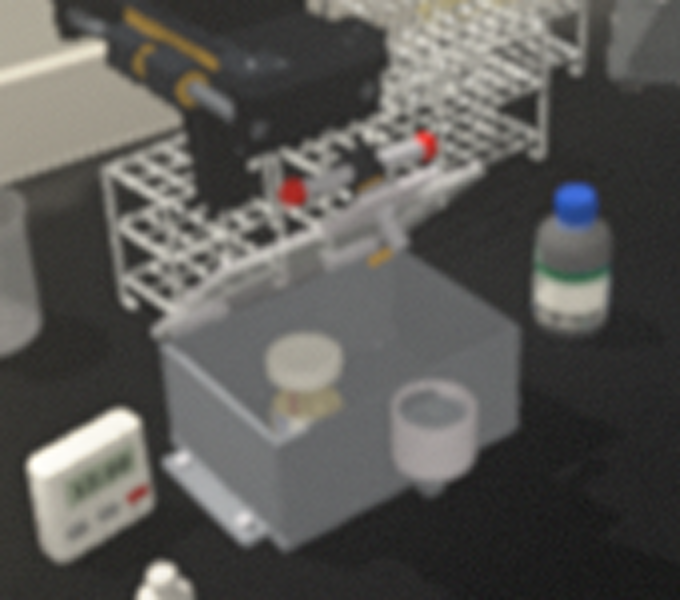

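View pics/c_top.png

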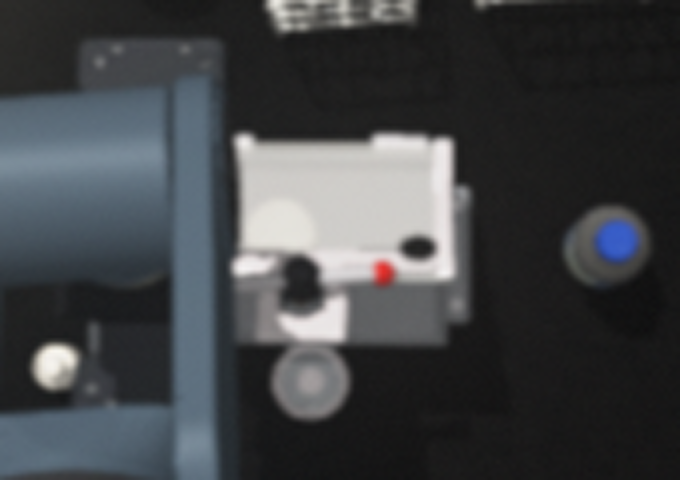

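Call:
move_arm --moves '[{"hand": 0, "x": 0, "y": 0.4, "z": 0, "wx": 0, "wy": 0, "wz": 0}, {"hand": 0, "x": 0, "y": 0, "z": 0.4, "wx": 0, "wy": 0, "wz": 0}, {"hand": 0, "x": 0, "y": 0, "z": 0.4, "wx": 0, "wy": 0, "wz": 0}, {"hand": 0, "x": 0, "y": 0, "z": 0.2, "wx": 0, "wy": 0, "wz": 0}, {"hand": 0, "x": 0, "y": -0.17, "z": 0.2, "wx": 0, "wy": 0, "wz": 0}, {"hand": 0, "x": 0, "y": -0.17, "z": 0.2, "wx": 0, "wy": 0, "wz": 0}, {"hand": 0, "x": 0, "y": -0.16, "z": 0.2, "wx": 0, "wy": 0, "wz": 0}, {"hand": 0, "x": 0, "y": -0.14, "z": 0.2, "wx": 0, "wy": 0, "wz": 0}, {"hand": 0, "x": 0, "y": 0, "z": 0, "wx": 0, "wy": 0, "wz": 0}]'

```text
time_s: 4.6
position: [0.5425, 0.1675, 0.1471]
tcp_rot: [[-0.019, 1.0, -0.001], [1.0, 0.019, -0.0], [-0.0, -0.001, -1.0]]
force: [0.0, 1.2, 0.3]
opening: 0.006
```

```bash
python3 - <<'E'
from rig import vision
import cv2,numpy as np
for n,(x0,y0,x1,y1) in(("scene",(220,130,390,280)),):
    c=vision.capture(n);cv2.imwrite(f"pics/d_{n}.png",cv2.resize(c["image"][y0:y1,x0:x1,::-1],None,fx=4,fy=4,interpolation=cv2.INTER_CUBIC))
E
```

```text
(no output)
```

View pics/d_scene.png

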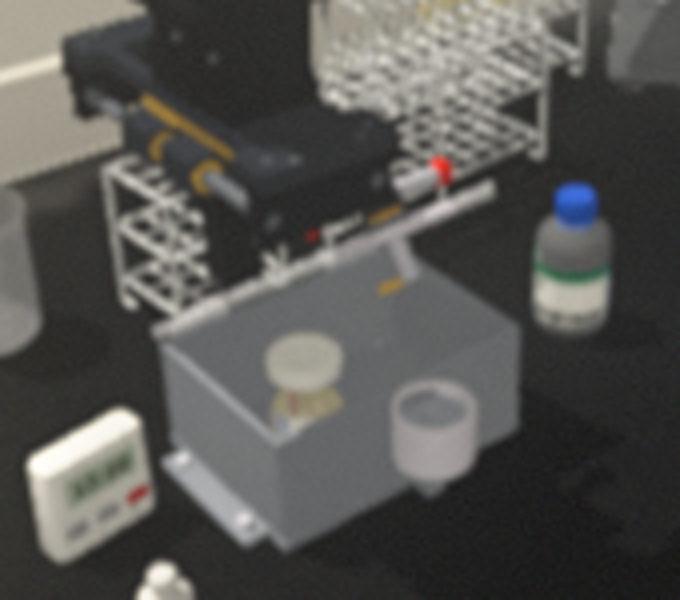

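The lid has started down, to about 35°, and the hand looks clear of the knob. I'll continue along the arc.

Call:
move_arm --moves '[{"hand": 0, "x": 0, "y": -0.12, "z": 0.2, "wx": 0, "wy": 0, "wz": 0}, {"hand": 0, "x": 0, "y": -0.12, "z": 0.2, "wx": 0, "wy": 0, "wz": 0}, {"hand": 0, "x": 0, "y": -0.11, "z": 0.2, "wx": 0, "wy": 0, "wz": 0}, {"hand": 0, "x": 0, "y": -0.11, "z": 0.2, "wx": 0, "wy": 0, "wz": 0}, {"hand": 0, "x": 0, "y": -0.1, "z": 0.2, "wx": 0, "wy": 0, "wz": 0}, {"hand": 0, "x": 0, "y": -0.1, "z": 0.2, "wx": 0, "wy": 0, "wz": 0}, {"hand": 0, "x": 0, "y": 0, "z": 0, "wx": 0, "wy": 0, "wz": 0}]'

```text
time_s: 5.35
position: [0.5257, 0.1671, 0.1164]
tcp_rot: [[-0.019, 1.0, -0.002], [1.0, 0.019, -0.0], [-0.0, -0.002, -1.0]]
force: [-0.2, -0.2, 0.6]
opening: 0.005
```

Call:
move_arm --moves '[{"hand": 0, "x": 0, "y": -0.09, "z": 0.2, "wx": 0, "wy": 0, "wz": 0}, {"hand": 0, "x": 0, "y": -0.08, "z": 0.2, "wx": 0, "wy": 0, "wz": 0}, {"hand": 0, "x": 0, "y": -0.06, "z": 0.2, "wx": 0, "wy": 0, "wz": 0}, {"hand": 0, "x": 0, "y": -0.05, "z": 0.2, "wx": 0, "wy": 0, "wz": 0}, {"hand": 0, "x": 0, "y": -0.04, "z": 0.2, "wx": 0, "wy": 0, "wz": 0}, {"hand": 0, "x": 0, "y": 0, "z": 0, "wx": 0, "wy": 0, "wz": 0}]'

```text
time_s: 5.95
position: [0.5191, 0.1671, 0.0922]
tcp_rot: [[-0.019, 1.0, 0.001], [1.0, 0.019, 0.0], [0.0, 0.001, -1.0]]
force: [1.3, -0.1, 1.5]
opening: 0.002
```

Call:
move_arm --moves '[{"hand": 0, "x": 0, "y": -0.02, "z": 0.14, "wx": 0, "wy": 0, "wz": 0}, {"hand": 0, "x": 0, "y": -0.02, "z": 0.14, "wx": 0, "wy": 0, "wz": 0}, {"hand": 0, "x": 0, "y": 0, "z": 0.1, "wx": 0, "wy": 0, "wz": 0}, {"hand": 0, "x": 0, "y": 0, "z": 0, "wx": 0, "wy": 0, "wz": 0}]'

```text
time_s: 6.35
position: [0.5181, 0.167, 0.0838]
tcp_rot: [[-0.019, 1.0, 0.001], [1.0, 0.019, -0.0], [-0.0, 0.001, -1.0]]
force: [1.4, -0.5, 7.9]
opening: 0.003
```

```bash
python3 - <<'E'
from rig import vision
import cv2,numpy as np
for n,(x0,y0,x1,y1) in(("scene",(220,130,390,280)),):
    c=vision.capture(n);cv2.imwrite(f"pics/e_{n}.png",cv2.resize(c["image"][y0:y1,x0:x1,::-1],None,fx=4,fy=4,interpolation=cv2.INTER_CUBIC))
E
```

```text
(no output)
```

View pics/e_scene.png

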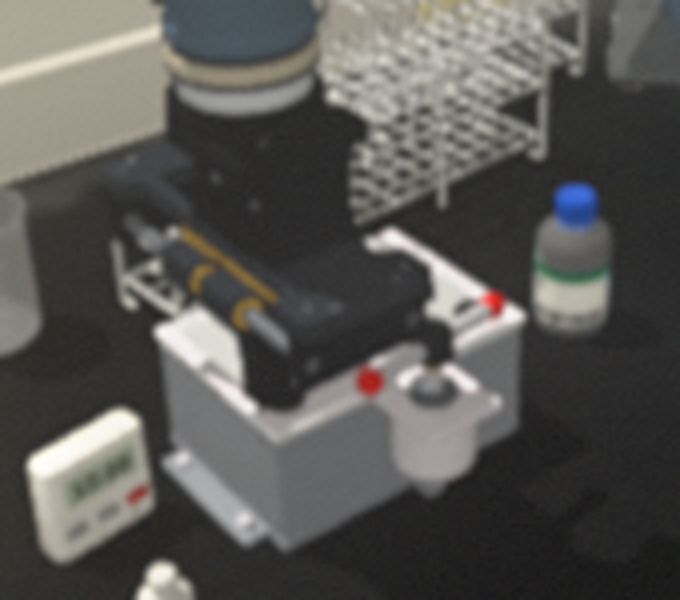

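The lid is down: height is 83.8 mm against the expected 83.5, with 8 N of reaction. I'll give it one small extra press, then lift off and look.

Call:
move_arm --moves '[{"hand": 0, "x": 0, "y": 0, "z": 0.1, "wx": 0, "wy": 0, "wz": 0}, {"hand": 0, "x": 0, "y": 0, "z": 0, "wx": 0, "wy": 0, "wz": 0}, {"hand": 0, "x": 0, "y": 0, "z": 0, "wx": 0, "wy": 0, "wz": 0}]'

```text
time_s: 6.7
position: [0.5181, 0.1671, 0.0837]
tcp_rot: [[-0.019, 1.0, 0.002], [1.0, 0.019, -0.0], [-0.0, 0.002, -1.0]]
force: [-3.7, -1.2, 24.2]
opening: 0.006
```

Call:
move_arm --moves '[{"hand": 0, "x": 0, "y": 0, "z": -0.3, "wx": 0, "wy": 0, "wz": 0}, {"hand": 60, "x": 0, "y": 0, "z": -1, "wx": 0, "wy": 0, "wz": 0}, {"hand": 60, "x": 0.5, "y": 0, "z": -1, "wx": 0, "wy": 0, "wz": 0}, {"hand": 60, "x": 1, "y": 0, "z": -1, "wx": 0, "wy": 0, "wz": 0}, {"hand": 60, "x": 1, "y": 0, "z": -1, "wx": 0, "wy": 0, "wz": 0}, {"hand": 60, "x": 1, "y": 0, "z": 0, "wx": 0, "wy": 0, "wz": 0}, {"hand": 60, "x": 1, "y": 0, "z": 0, "wx": 0, "wy": 0, "wz": 0}, {"hand": 60, "x": 0, "y": 0, "z": 0, "wx": 0, "wy": 0, "wz": 0}]'

```text
time_s: 7.5
position: [0.5144, 0.2819, 0.1875]
tcp_rot: [[-0.022, 1.0, -0.001], [1.0, 0.022, 0.001], [0.001, -0.001, -1.0]]
force: [-0.9, -0.4, 0.1]
opening: 0.553
```

```bash
cat > look.py <<'E'
import sys
from rig import vision
from h import *
k=sys.argv[1]
for n,(x0,y0,x1,y1) in(("scene",(220,130,390,280)),("top",(225,150,395,270))):
    c=vision.capture(n);np.savez(f"{k}_{n}.npz",**c);cv2.imwrite(f"pics/{k}_{n}.png",cv2.resize(c["image"][y0:y1,x0:x1,::-1],None,fx=4,fy=4,interpolation=cv2.INTER_CUBIC))
    print(n,red(c,(x0,y0,x1,y1)))
E
python3 look.py f
```

```text
scene [(25, [342.8, 205.0]), (38, [311.8, 224.7])]
top [(29, [320.4, 242.3]), (33, [281.8, 247.1])]
```

View pics/f_scene.png

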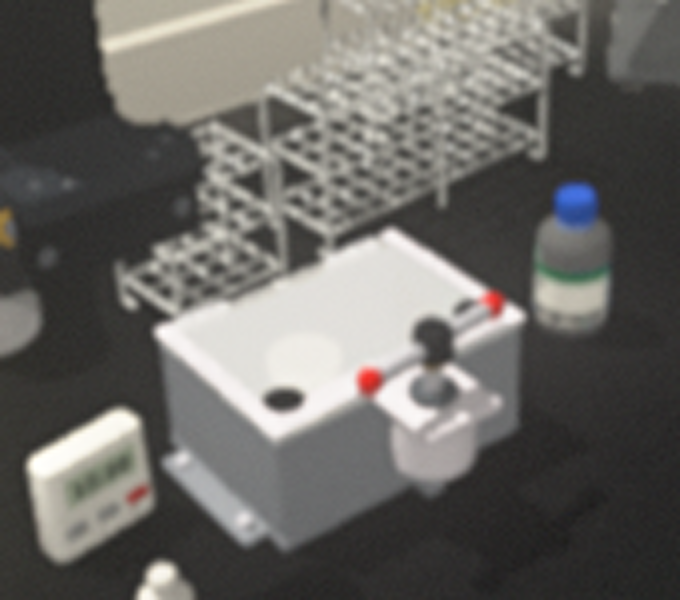

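View pics/f_top.png

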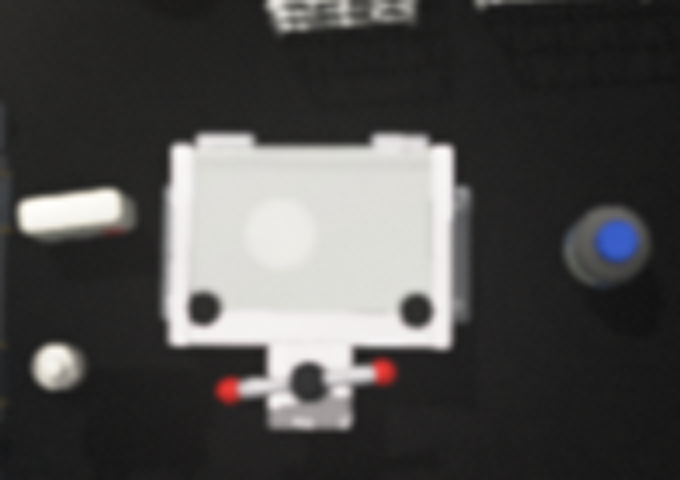

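The lid is shut flat and the pads are level. The red balls are at (282,247) and (320,242) in the top view, and the jar is still visible inside. Next I'll measure the knob.

```bash
python3 - <<'E'
from h import *
np.set_printoptions(precision=4,suppress=True)
s=load("f_scene.npz");t=load("f_top.npz")
a,e=tri(s,(311.8,224.7),t,(281.8,247.1));b,f=tri(s,(342.8,205.0),t,(320.4,242.3));d=a-b
print(a,e,b,f,np.linalg.norm(d),(a+b)/2,np.degrees(np.arctan2(d[1],d[0])))
a=onz(t,281.8,247.1,.115);b=onz(t,320.4,242.3,.115);print(a,b,(a+b)/2,np.linalg.norm(a-b))
q=lambda u,v,z:onz(t,225+(u-1.5)/4,150+(v-1.5)/4,z)
print("pads",q(204,308,.0835),q(417,310,.0835),"hinge",q(226,142,.08),q(400,142,.08))
from rig import bot;print(bot.read_state()["joint_positions"])
E
```

```text
[0.4635 0.1416 0.1148] 0.003252647423601479 [0.4772 0.0491 0.1165] 0.0036628888013655408 0.09347247282075642 [0.4703 0.0954 0.1157] 98.3928419935733
[0.4645 0.1429 0.115 ] [0.4784 0.0505 0.115 ] [0.4714 0.0967 0.115 ] 0.09337884232426032
pads [0.5142 0.1627 0.0835] [0.5163 0.0308 0.0835] hinge [0.6184 0.1528 0.08  ] [0.6211 0.0439 0.08  ]
[17.5905 29.683  89.8679 -0.0353 60.6109 16.4539]
```

Call:
move_arm --moves '[{"hand": 60, "x": -0.925, "y": -0.24, "z": 0, "wx": 0, "wy": 0, "wz": 0}, {"hand": 60, "x": -0.925, "y": -0.24, "z": 0, "wx": 0, "wy": 0, "wz": 0}, {"hand": 60, "x": -0.925, "y": -0.24, "z": 0, "wx": 0, "wy": 0, "wz": 0}, {"hand": 60, "x": -0.925, "y": -0.24, "z": 0, "wx": 0, "wy": 0, "wz": 0}, {"hand": 60, "x": -0.925, "y": -0.24, "z": 0, "wx": 0, "wy": 0, "wz": 0}, {"hand": 60, "x": -0.925, "y": -0.24, "z": 0, "wx": 0, "wy": 0, "wz": 0}, {"hand": 60, "x": -0.925, "y": -0.24, "z": 0, "wx": 0, "wy": 0, "wz": 0}, {"hand": 60, "x": -0.925, "y": -0.24, "z": 0, "wx": 0, "wy": 0, "wz": 0}, {"hand": 60, "x": 0, "y": 0, "z": 0, "wx": 0, "wy": 0, "wz": 0}]'

```text
time_s: 8.5
position: [0.4694, 0.0907, 0.1875]
tcp_rot: [[-0.014, 1.0, -0.003], [1.0, 0.014, -0.001], [-0.001, -0.003, -1.0]]
force: [1.2, 0.4, -0.4]
opening: 0.683
```

Call:
move_arm --moves '[{"hand": 60, "x": 0, "y": 0, "z": 0, "wx": 0, "wy": 0, "wz": 8.4}, {"hand": 60, "x": 0, "y": 0, "z": 0, "wx": 0, "wy": 0, "wz": 8.4}, {"hand": 60, "x": 0, "y": 0, "z": 0, "wx": 0, "wy": 0, "wz": 8.4}, {"hand": 60, "x": 0, "y": 0, "z": 0, "wx": 0, "wy": 0, "wz": 8.4}, {"hand": 60, "x": 0, "y": 0, "z": 0, "wx": 0, "wy": 0, "wz": 8.4}, {"hand": 60, "x": 0, "y": 0, "z": 0, "wx": 0, "wy": 0, "wz": 8.4}, {"hand": 60, "x": 0, "y": 0, "z": 0, "wx": 0, "wy": 0, "wz": 8.4}, {"hand": 60, "x": 0, "y": 0, "z": 0, "wx": 0, "wy": 0, "wz": 8.4}, {"hand": 60, "x": 0, "y": 0, "z": 0, "wx": 0, "wy": 0, "wz": 8.4}, {"hand": 60, "x": 0, "y": 0, "z": 0, "wx": 0, "wy": 0, "wz": 8.4}, {"hand": 60, "x": 0, "y": 0, "z": 0, "wx": 0, "wy": 0, "wz": 8.4}, {"hand": 60, "x": 0, "y": 0, "z": 0, "wx": 0, "wy": 0, "wz": 8.4}, {"hand": 60, "x": 0, "y": 0, "z": 0, "wx": 0, "wy": 0, "wz": 8.4}, {"hand": 60, "x": 0, "y": 0, "z": 0, "wx": 0, "wy": 0, "wz": 8.4}, {"hand": 60, "x": 0, "y": 0, "z": 0, "wx": 0, "wy": 0, "wz": 8.4}, {"hand": 60, "x": 0, "y": 0, "z": 0, "wx": 0, "wy": 0, "wz": 0}, {"hand": 60, "x": 0, "y": 0, "z": 0, "wx": 0, "wy": 0, "wz": 0}]'

```text
time_s: 10.2
position: [0.4708, 0.0936, 0.1878]
tcp_rot: [[0.821, -0.57, -0.001], [-0.57, -0.821, 0.0], [-0.001, 0.0, -1.0]]
force: [0.0, -0.8, 0.5]
opening: 0.685
```

```bash
python3 look.py g; python3 -c "
from rig import bot;print(bot.read_state()['joint_positions'])"
```

```text
scene [(25, [342.8, 205.0]), (38, [311.8, 224.7]), (7, [253.7, 253.0])]
top []
[-2.11923593e+00  2.21168115e+01  1.04577033e+02  3.71103194e-03
  5.33298534e+01  1.22701168e+02]
```

View pics/g_scene.png

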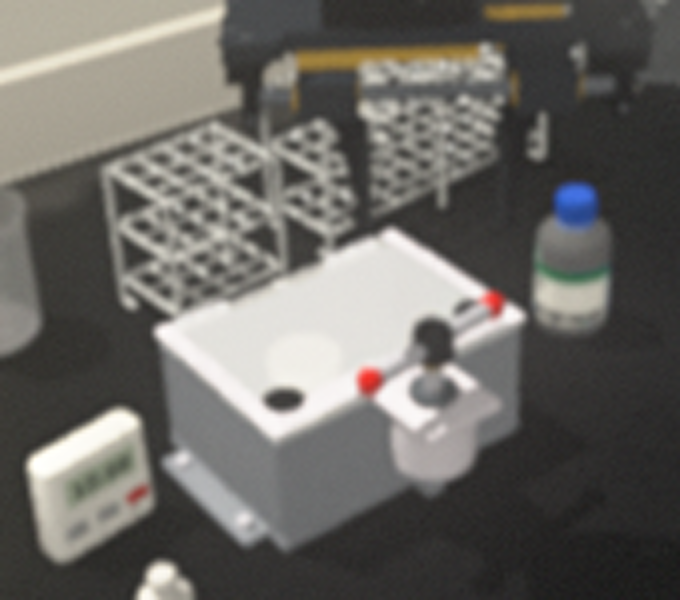

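Call:
move_arm --moves '[{"hand": 60, "x": -0.06, "y": -0.08, "z": 0.8, "wx": 0, "wy": 0, "wz": 0}, {"hand": 60, "x": 0, "y": 0, "z": 0.8, "wx": 0, "wy": 0, "wz": 0}, {"hand": 60, "x": 0, "y": 0, "z": 0.8, "wx": 0, "wy": 0, "wz": 0}, {"hand": 60, "x": 0, "y": 0, "z": 0.8, "wx": 0, "wy": 0, "wz": 0}, {"hand": 60, "x": 0, "y": 0, "z": 0.8, "wx": 0, "wy": 0, "wz": 0}, {"hand": 60, "x": 0, "y": 0, "z": 0, "wx": 0, "wy": 0, "wz": 0}]'

```text
time_s: 10.9
position: [0.4692, 0.0961, 0.0861]
tcp_rot: [[0.82, -0.572, -0.005], [-0.572, -0.82, 0.0], [-0.004, 0.003, -1.0]]
force: [-0.6, -0.4, -0.1]
opening: 0.693
```

```bash
python3 look.py i
```

```text
scene [(10, [341.5, 204.0]), (37, [312.0, 225.0]), (6, [254.0, 252.8])]
top []
```

View pics/i_scene.png

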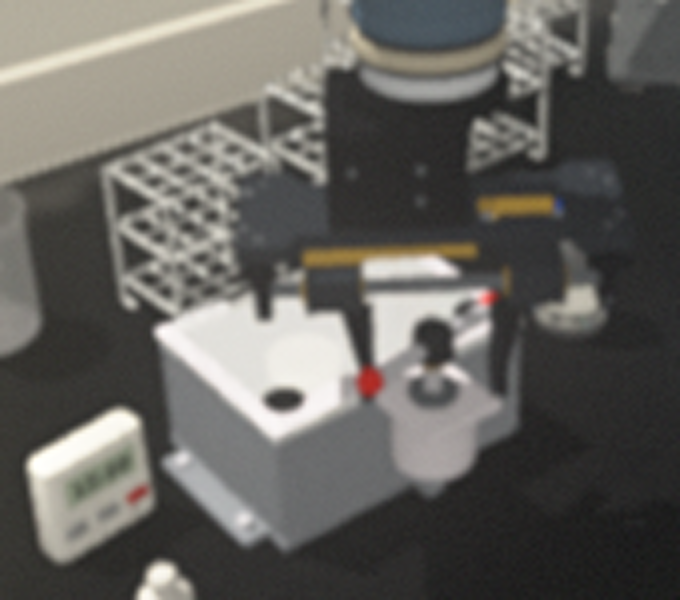

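The fingers straddle the knob, behind the bar in the anticlockwise sense. The near ball at (312,225) hasn't moved. Now I'll turn anticlockwise.

Call:
move_arm --moves '[{"hand": 60, "x": 0, "y": 0, "z": 0, "wx": 0, "wy": 0, "wz": -6}, {"hand": 60, "x": 0, "y": 0, "z": 0, "wx": 0, "wy": 0, "wz": -6}, {"hand": 60, "x": 0, "y": 0, "z": 0, "wx": 0, "wy": 0, "wz": -6}, {"hand": 60, "x": 0, "y": 0, "z": 0, "wx": 0, "wy": 0, "wz": -6}, {"hand": 60, "x": 0, "y": 0, "z": 0, "wx": 0, "wy": 0, "wz": -6}, {"hand": 60, "x": 0, "y": 0, "z": 0, "wx": 0, "wy": 0, "wz": -6}, {"hand": 60, "x": 0, "y": 0, "z": 0, "wx": 0, "wy": 0, "wz": 0}]'

```text
time_s: 11.7
position: [0.4707, 0.0963, 0.0892]
tcp_rot: [[1.0, 0.019, 0.0], [0.019, -1.0, 0.0], [0.0, -0.0, -1.0]]
force: [-1.5, -1.1, 1.6]
opening: 0.694
```

```bash
python3 look.py j; python3 -c "
from rig import bot;s=bot.read_state();print(s['force'],s['moment'])"
```

```text
scene [(7, [334.3, 202.0]), (40, [318.3, 227.7]), (7, [253.7, 253.0])]
top []
[-1.0824964  -0.21162884  1.49872543] [-0.09784702  0.3809074  -0.01358405]
```

View pics/j_scene.png

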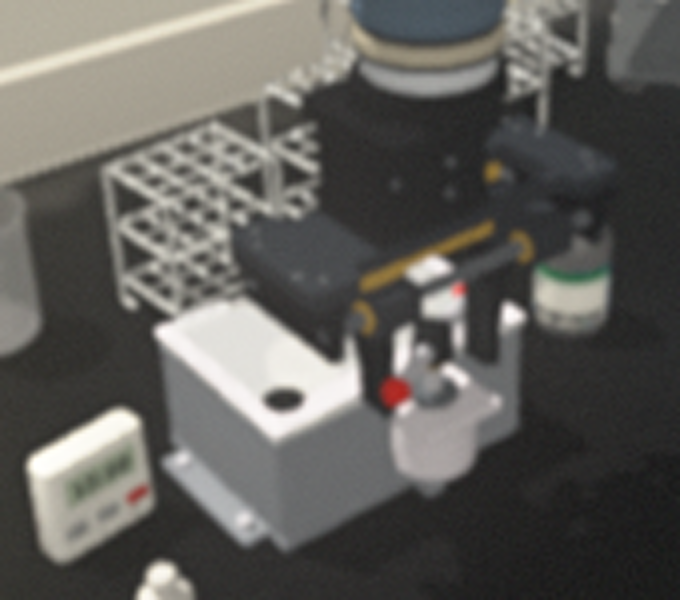

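The bar is turning with the fingers: the near ball is now at (318,228). I'll continue.

Call:
move_arm --moves '[{"hand": 60, "x": 0, "y": 0, "z": 0, "wx": 0, "wy": 0, "wz": -7}, {"hand": 60, "x": 0, "y": 0, "z": 0, "wx": 0, "wy": 0, "wz": -7}, {"hand": 60, "x": 0, "y": 0, "z": 0, "wx": 0, "wy": 0, "wz": -7}, {"hand": 60, "x": 0, "y": 0, "z": 0, "wx": 0, "wy": 0, "wz": -7}, {"hand": 60, "x": 0, "y": 0, "z": 0, "wx": 0, "wy": 0, "wz": -7}, {"hand": 60, "x": 0, "y": 0, "z": 0, "wx": 0, "wy": 0, "wz": -7}, {"hand": 60, "x": 0, "y": 0, "z": 0, "wx": 0, "wy": 0, "wz": -7}, {"hand": 60, "x": 0, "y": 0, "z": 0, "wx": 0, "wy": 0, "wz": -7}, {"hand": 60, "x": 0, "y": 0, "z": 0, "wx": 0, "wy": 0, "wz": -7}, {"hand": 60, "x": 0, "y": 0, "z": 0, "wx": 0, "wy": 0, "wz": -7}, {"hand": 60, "x": 0, "y": 0, "z": 0, "wx": 0, "wy": 0, "wz": 0}]'

```text
time_s: 12.9
position: [0.4717, 0.0961, 0.0885]
tcp_rot: [[0.326, 0.945, 0.002], [0.945, -0.326, -0.0], [0.0, 0.002, -1.0]]
force: [0.7, 0.8, -0.0]
opening: 0.687
```

```bash
python3 look.py k; python3 - <<'E'
from h import *
A=np.array([.4705,.096])
for k,p in(("j",(318.3,227.7)),):
    q=onz(load(k+"_scene.npz"),*p,.115)[:2]-A;print(k,np.degrees(np.arctan2(q[1],q[0])),np.linalg.norm(q))
from rig import bot;s=bot.read_state();print(s['force'],s['moment'])
E
```

```text
scene [(21, [311.6, 205.7]), (38, [344.2, 224.2]), (6, [253.7, 253.2])]
top []
j 121.08241258293707 0.046945214085126946
[-0.49546259  0.31213114  0.51000546] [-0.08943437  0.10785215  0.00999115]
```

View pics/k_scene.png

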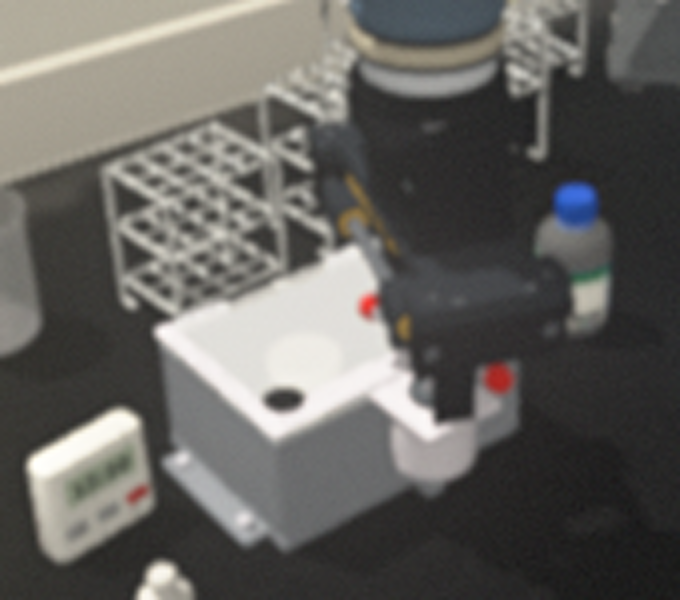

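```bash
cat > ang.py <<'E'
import sys
from h import *
A=np.array([.4705,.096]);s=load(sys.argv[1]+"_scene.npz")
for n,p in red(s,(220,130,390,280)):
  for z in(.115,.106,.099):
    q=onz(s,*p,z)[:2]-A;print(p,z,round(np.degrees(np.arctan2(q[1],q[0])),1),round(np.linalg.norm(q)*1e3,1))
E
python3 ang.py k
```

```text
[311.6, 205.7] 0.115 5.8 47.2
[311.6, 205.7] 0.106 -2.9 58.0
[311.6, 205.7] 0.099 -7.6 67.0
[344.2, 224.2] 0.115 -171.1 47.8
[344.2, 224.2] 0.106 -158.2 41.2
[344.2, 224.2] 0.099 -145.6 37.9
[253.7, 253.2] 0.115 93.9 178.3
[253.7, 253.2] 0.106 90.8 173.8
[253.7, 253.2] 0.099 88.2 170.7
```

Call:
move_arm --moves '[{"hand": 60, "x": 0, "y": 0, "z": 0, "wx": 0, "wy": 0, "wz": -4}, {"hand": 60, "x": 0, "y": 0, "z": 0, "wx": 0, "wy": 0, "wz": -4}, {"hand": 60, "x": 0, "y": 0, "z": 0, "wx": 0, "wy": 0, "wz": -4}, {"hand": 60, "x": 0, "y": 0, "z": 0, "wx": 0, "wy": 0, "wz": -4}, {"hand": 60, "x": 0, "y": 0, "z": 0, "wx": 0, "wy": 0, "wz": -4}, {"hand": 60, "x": 0, "y": 0, "z": 0, "wx": 0, "wy": 0, "wz": 0}]'

```text
time_s: 13.6
position: [0.4716, 0.0962, 0.0882]
tcp_rot: [[-0.016, 1.0, 0.001], [1.0, 0.016, -0.0], [-0.0, 0.001, -1.0]]
force: [-0.1, -0.3, 0.3]
opening: 0.686
```

```bash
python3 look.py l; python3 ang.py l;python3 -c "
from rig import bot;s=bot.read_state();print(s['force'],s['moment'])"
```

```text
scene [(24, [307.2, 210.3]), (20, [349.3, 221.8])]
top []
[307.2, 210.3] 0.115 30.0 44.7
[307.2, 210.3] 0.106 16.9 51.7
[307.2, 210.3] 0.099 9.2 58.6
[349.3, 221.8] 0.115 -156.5 51.8
[349.3, 221.8] 0.106 -143.2 48.1
[349.3, 221.8] 0.099 -131.8 47.3
[ 0.08987391 -0.39610078  0.05866413] [-0.05503608  0.07695436 -0.01196813]
```

Call:
move_arm --moves '[{"hand": 60, "x": 0, "y": 0, "z": 0, "wx": 0, "wy": 0, "wz": -3}, {"hand": 60, "x": 0, "y": 0, "z": 0, "wx": 0, "wy": 0, "wz": -3}, {"hand": 60, "x": 0, "y": 0, "z": 0, "wx": 0, "wy": 0, "wz": -3}, {"hand": 60, "x": 0, "y": 0, "z": 0, "wx": 0, "wy": 0, "wz": -3}, {"hand": 60, "x": 0, "y": 0, "z": 0, "wx": 0, "wy": 0, "wz": 0}]'

```text
time_s: 14.2
position: [0.4708, 0.0963, 0.0881]
tcp_rot: [[-0.224, 0.975, -0.0], [0.975, 0.224, 0.0], [0.0, -0.0, -1.0]]
force: [-0.6, 0.4, 0.4]
opening: 0.69
```

```bash
python3 look.py m; python3 ang.py m;python3 -c "
from rig import bot;s=bot.read_state();print(s['force'],s['moment'])"
```

```text
scene [(22, [306.1, 215.9]), (26, [349.4, 222.5])]
top []
[306.1, 215.9] 0.115 56.8 43.0
[306.1, 215.9] 0.106 40.4 44.6
[306.1, 215.9] 0.099 29.2 48.2
[349.4, 222.5] 0.115 -158.7 53.1
[349.4, 222.5] 0.106 -145.9 48.9
[349.4, 222.5] 0.099 -134.8 47.6
[ 0.05685603  1.61076188 -0.16361724] [ 0.10513706  0.12438729 -0.03301036]
```

View pics/m_scene.png

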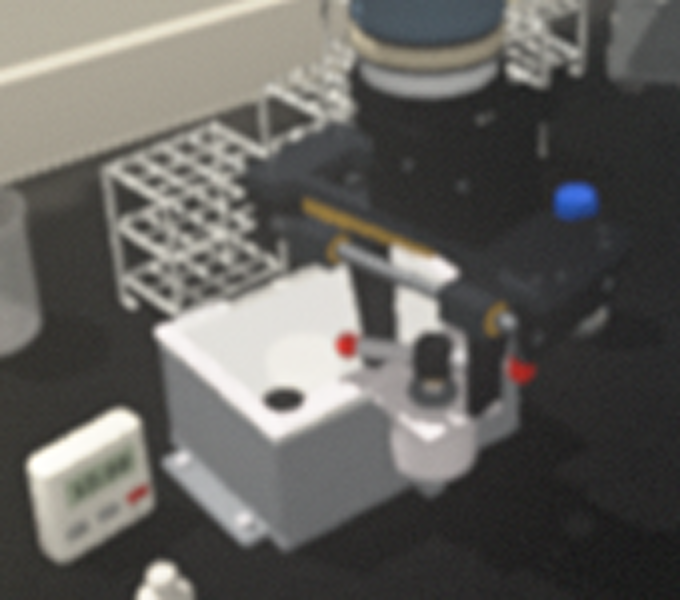

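The knob has dropped. The hub is about 4 px lower in the image, and both balls fit the 46 mm radius only at z≈0.106. I'll back off slightly, lift, swing round to the other side of the bar and lower.

Call:
move_arm --moves '[{"hand": 60, "x": 0, "y": 0, "z": 0, "wx": 0, "wy": 0, "wz": 5}, {"hand": 60, "x": 0, "y": 0, "z": -1, "wx": 0, "wy": 0, "wz": 0}, {"hand": 60, "x": 0, "y": 0, "z": -1, "wx": 0, "wy": 0, "wz": 0}, {"hand": 60, "x": 0, "y": 0, "z": -0.4, "wx": 0, "wy": 0, "wz": 0}, {"hand": 60, "x": 0, "y": 0, "z": 0, "wx": 0, "wy": 0, "wz": -8}, {"hand": 60, "x": 0, "y": 0, "z": 0, "wx": 0, "wy": 0, "wz": -8}, {"hand": 60, "x": 0, "y": 0, "z": 0, "wx": 0, "wy": 0, "wz": -8}, {"hand": 60, "x": 0, "y": 0, "z": 0, "wx": 0, "wy": 0, "wz": -8}, {"hand": 60, "x": 0, "y": 0, "z": 0, "wx": 0, "wy": 0, "wz": -8}, {"hand": 60, "x": 0, "y": 0, "z": 0, "wx": 0, "wy": 0, "wz": -8}, {"hand": 60, "x": 0, "y": 0, "z": 0, "wx": 0, "wy": 0, "wz": -8}, {"hand": 60, "x": 0, "y": 0, "z": 0, "wx": 0, "wy": 0, "wz": -8}, {"hand": 60, "x": 0, "y": 0, "z": 0, "wx": 0, "wy": 0, "wz": -8}, {"hand": 60, "x": 0, "y": 0, "z": 0, "wx": 0, "wy": 0, "wz": -8}, {"hand": 60, "x": 0, "y": 0, "z": 0, "wx": 0, "wy": 0, "wz": 0}]'

```text
time_s: 15.8
position: [0.4709, 0.096, 0.1477]
tcp_rot: [[-0.999, 0.035, -0.0], [0.035, 0.999, -0.0], [0.0, -0.0, -1.0]]
force: [-0.3, -0.8, -0.7]
opening: 0.689
```

```bash
python3 look.py n; python3 ang.py n;python3 -c "
from rig import bot;s=bot.read_state();print(s['joint_positions'])"
```

```text
scene [(27, [306.1, 215.4]), (43, [349.7, 221.3]), (6, [253.7, 253.2])]
top []
[306.1, 215.4] 0.115 54.4 42.9
[306.1, 215.4] 0.106 38.2 45.1
[306.1, 215.4] 0.099 27.2 49.0
[349.7, 221.3] 0.115 -154.4 51.8
[349.7, 221.3] 0.106 -140.9 48.6
[349.7, 221.3] 0.099 -129.7 48.1
[253.7, 253.2] 0.115 93.9 178.3
[253.7, 253.2] 0.106 90.8 173.8
[253.7, 253.2] 0.099 88.2 170.7
[-1.81790470e+00  2.59588659e+01  1.06769905e+02 -7.04679900e-03
  4.72849486e+01 -8.96836227e+01]
```

View pics/n_scene.png

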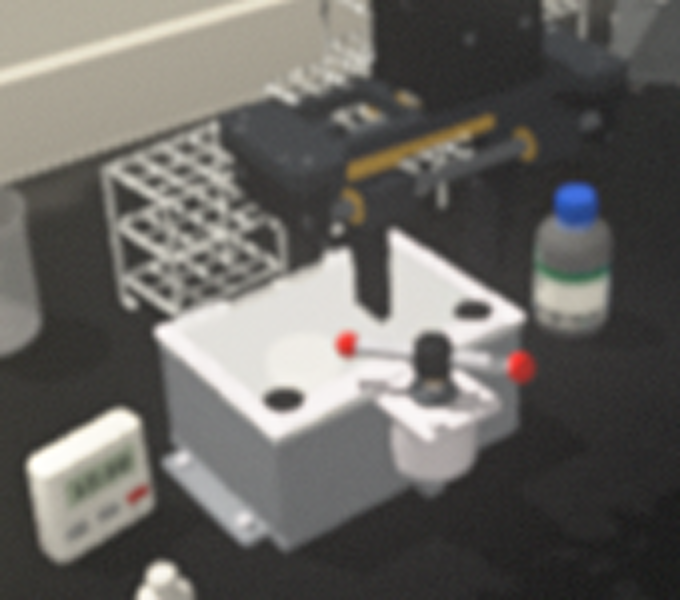

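The bar stands clear at a yaw of about 38°, knob at z≈0.106, with the fingers 50° ahead. I'll lower and push clockwise.

Call:
move_arm --moves '[{"hand": 60, "x": 0, "y": 0, "z": 0.8, "wx": 0, "wy": 0, "wz": 0}, {"hand": 60, "x": 0, "y": 0, "z": 0.8, "wx": 0, "wy": 0, "wz": 0}, {"hand": 60, "x": 0, "y": 0, "z": 0.8, "wx": 0, "wy": 0, "wz": 0}, {"hand": 60, "x": 0, "y": 0, "z": 0, "wx": 0, "wy": 0, "wz": 0}, {"hand": 60, "x": 0, "y": 0, "z": 0, "wx": 0, "wy": 0, "wz": 6}, {"hand": 60, "x": 0, "y": 0, "z": 0, "wx": 0, "wy": 0, "wz": 6}, {"hand": 60, "x": 0, "y": 0, "z": 0, "wx": 0, "wy": 0, "wz": 6}, {"hand": 60, "x": 0, "y": 0, "z": 0, "wx": 0, "wy": 0, "wz": 6}, {"hand": 60, "x": 0, "y": 0, "z": 0, "wx": 0, "wy": 0, "wz": 6}, {"hand": 60, "x": 0, "y": 0, "z": 0, "wx": 0, "wy": 0, "wz": 6}, {"hand": 60, "x": 0, "y": 0, "z": 0, "wx": 0, "wy": 0, "wz": 6}, {"hand": 60, "x": 0, "y": 0, "z": 0, "wx": 0, "wy": 0, "wz": 6}, {"hand": 60, "x": 0, "y": 0, "z": 0, "wx": 0, "wy": 0, "wz": 0}]'

```text
time_s: 17.2
position: [0.4714, 0.0961, 0.0888]
tcp_rot: [[-0.643, 0.766, 0.001], [0.766, 0.643, -0.0], [-0.001, 0.001, -1.0]]
force: [-0.9, -0.8, -0.2]
opening: 0.686
```

```bash
python3 look.py o; python3 ang.py o;python3 -c "
from rig import bot;s=bot.read_state();print(s['joint_positions'],s['force'],s['moment'])"
```

```text
scene [(36, [346.0, 227.1])]
top []
[346.0, 227.1] 0.115 -175.9 56.9
[346.0, 227.1] 0.106 -166.1 49.4
[346.0, 227.1] 0.099 -156.4 44.8
[-1.81077866e+00  3.22008571e+01  1.09310749e+02 -6.14438456e-04
  3.84162934e+01 -4.19517074e+01] [-0.20248421  0.54205238  0.29211375] [-0.03212602  0.02174281  0.00467767]
```

View pics/o_scene.png

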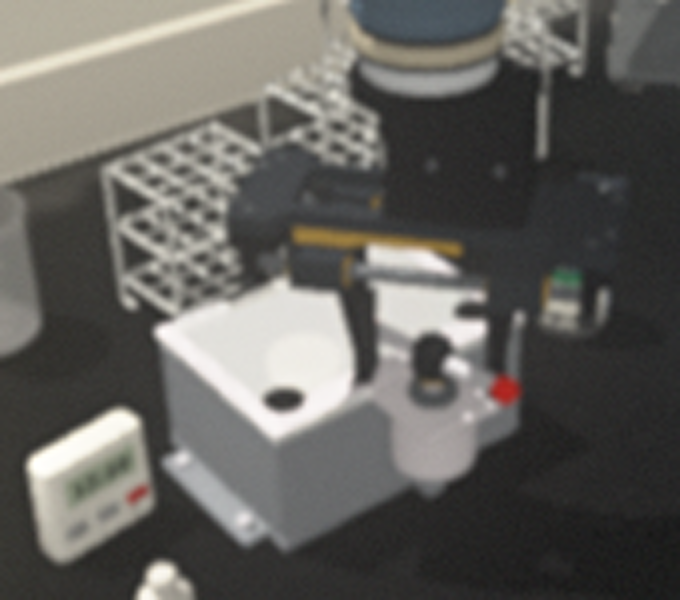

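Clockwise pushing works: the bar has turned and the knob stays low. I'll continue.

Call:
move_arm --moves '[{"hand": 60, "x": 0, "y": 0, "z": 0, "wx": 0, "wy": 0, "wz": 8}, {"hand": 60, "x": 0, "y": 0, "z": 0, "wx": 0, "wy": 0, "wz": 8}, {"hand": 60, "x": 0, "y": 0, "z": 0, "wx": 0, "wy": 0, "wz": 8}, {"hand": 60, "x": 0, "y": 0, "z": 0, "wx": 0, "wy": 0, "wz": 8}, {"hand": 60, "x": 0, "y": 0, "z": 0, "wx": 0, "wy": 0, "wz": 8}, {"hand": 60, "x": 0, "y": 0, "z": 0, "wx": 0, "wy": 0, "wz": 8}, {"hand": 60, "x": 0, "y": 0, "z": 0, "wx": 0, "wy": 0, "wz": 8}, {"hand": 60, "x": 0, "y": 0, "z": 0, "wx": 0, "wy": 0, "wz": 8}, {"hand": 60, "x": 0, "y": 0, "z": 0, "wx": 0, "wy": 0, "wz": 8}, {"hand": 60, "x": 0, "y": 0, "z": 0, "wx": 0, "wy": 0, "wz": 8}, {"hand": 60, "x": 0, "y": 0, "z": 0, "wx": 0, "wy": 0, "wz": 0}]'

```text
time_s: 18.4
position: [0.4708, 0.096, 0.0882]
tcp_rot: [[0.641, 0.768, -0.0], [0.768, -0.641, -0.0], [-0.0, -0.0, -1.0]]
force: [-0.7, 0.1, -0.3]
opening: 0.695
```

```bash
python3 look.py p; python3 ang.py p;python3 -c "
from rig import bot;s=bot.read_state();print(s['joint_positions'],s['force'],s['moment'])"
```

```text
scene [(41, [316.0, 231.1])]
top []
[316.0, 231.1] 0.115 120.9 58.6
[316.0, 231.1] 0.106 115.5 48.3
[316.0, 231.1] 0.099 109.4 40.7
[-1.81297809e+00  3.22476341e+01  1.09344345e+02 -3.21774524e-03
  3.84064739e+01  3.79186095e+01] [-1.81425922 -0.28208265 -0.20316176] [-0.17060309  0.19857294  0.05491914]
```

Call:
move_arm --moves '[{"hand": 60, "x": 0, "y": 0, "z": 0, "wx": 0, "wy": 0, "wz": 8}, {"hand": 60, "x": 0, "y": 0, "z": 0, "wx": 0, "wy": 0, "wz": 8}, {"hand": 60, "x": 0, "y": 0, "z": 0, "wx": 0, "wy": 0, "wz": 8}, {"hand": 60, "x": 0, "y": 0, "z": 0, "wx": 0, "wy": 0, "wz": 8}, {"hand": 60, "x": 0, "y": 0, "z": 0, "wx": 0, "wy": 0, "wz": 8}, {"hand": 60, "x": 0, "y": 0, "z": 0, "wx": 0, "wy": 0, "wz": 8}, {"hand": 60, "x": 0, "y": 0, "z": 0, "wx": 0, "wy": 0, "wz": 8}, {"hand": 60, "x": 0, "y": 0, "z": 0, "wx": 0, "wy": 0, "wz": 8}, {"hand": 60, "x": 0, "y": 0, "z": 0, "wx": 0, "wy": 0, "wz": 8}, {"hand": 60, "x": 0, "y": 0, "z": 0, "wx": 0, "wy": 0, "wz": 8}, {"hand": 60, "x": 0, "y": 0, "z": 0, "wx": 0, "wy": 0, "wz": 8}, {"hand": 60, "x": 0, "y": 0, "z": 0, "wx": 0, "wy": 0, "wz": 8}, {"hand": 60, "x": 0, "y": 0, "z": 0, "wx": 0, "wy": 0, "wz": 8}, {"hand": 60, "x": 0, "y": 0, "z": 0, "wx": 0, "wy": 0, "wz": 8}, {"hand": 60, "x": 0, "y": 0, "z": 0, "wx": 0, "wy": 0, "wz": 0}]'

```text
time_s: 20.0
position: [0.4712, 0.0962, 0.0881]
tcp_rot: [[0.473, -0.881, 0.0], [-0.881, -0.473, 0.0], [0.0, -0.0, -1.0]]
force: [-0.4, 0.0, -0.2]
opening: 0.691
```

```bash
python3 look.py q; python3 ang.py q;python3 -c "
from rig import bot;s=bot.read_state();print(s['joint_positions'],s['force'],s['moment'])"
```

```text
scene [(38, [342.5, 231.0]), (6, [254.0, 252.8])]
top []
[342.5, 231.0] 0.115 171.3 62.7
[342.5, 231.0] 0.106 177.9 53.3
[342.5, 231.0] 0.099 -175.2 46.7
[254.0, 252.8] 0.115 93.7 177.3
[254.0, 252.8] 0.106 90.5 172.8
[254.0, 252.8] 0.099 88.0 169.7
[-1.80790609e+00  3.22559235e+01  1.09330251e+02  1.43973096e-02
  3.83846754e+01  1.49870518e+02] [ 0.74960573 -1.03160699  0.2520562 ] [-0.00690172  0.15900226 -0.00366643]
```

View pics/q_scene.png

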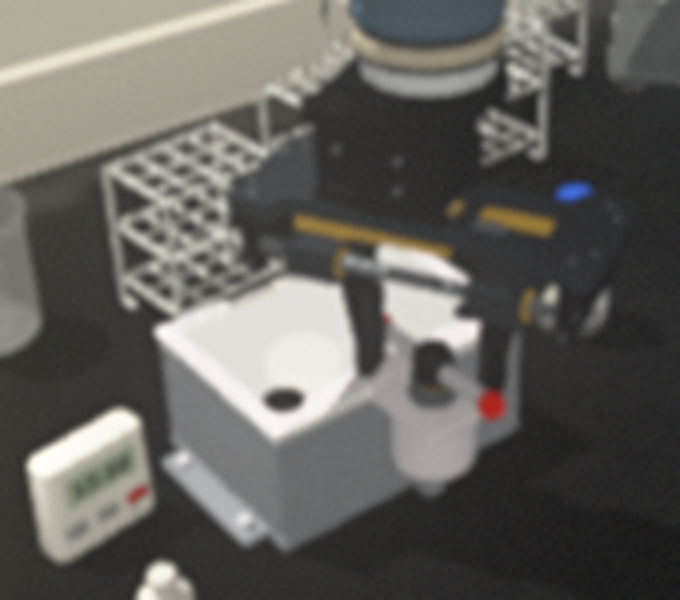

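The bar is at a yaw of about 4° with roughly 93° left, and the knob has sunk to about z = 0.100. The wrist is near its limit, so I'll lift, wind it back half a turn and lower again.

Call:
move_arm --moves '[{"hand": 60, "x": 0, "y": 0, "z": 0, "wx": 0, "wy": 0, "wz": -5}, {"hand": 60, "x": 0, "y": 0, "z": -1, "wx": 0, "wy": 0, "wz": 0}, {"hand": 60, "x": 0, "y": 0, "z": -1, "wx": 0, "wy": 0, "wz": 0}, {"hand": 60, "x": 0, "y": 0, "z": -0.4, "wx": 0, "wy": 0, "wz": 0}, {"hand": 60, "x": 0, "y": 0, "z": 0, "wx": 0, "wy": 0, "wz": -8}, {"hand": 60, "x": 0, "y": 0, "z": 0, "wx": 0, "wy": 0, "wz": -8}, {"hand": 60, "x": 0, "y": 0, "z": 0, "wx": 0, "wy": 0, "wz": -8}, {"hand": 60, "x": 0, "y": 0, "z": 0, "wx": 0, "wy": 0, "wz": -8}, {"hand": 60, "x": 0, "y": 0, "z": 0, "wx": 0, "wy": 0, "wz": -8}, {"hand": 60, "x": 0, "y": 0, "z": 0, "wx": 0, "wy": 0, "wz": -8}, {"hand": 60, "x": 0, "y": 0, "z": 0, "wx": 0, "wy": 0, "wz": -8}, {"hand": 60, "x": 0, "y": 0, "z": 0, "wx": 0, "wy": 0, "wz": -8}, {"hand": 60, "x": 0, "y": 0, "z": 0, "wx": 0, "wy": 0, "wz": -8}, {"hand": 60, "x": 0, "y": 0, "z": 0, "wx": 0, "wy": 0, "wz": -8}, {"hand": 60, "x": 0, "y": 0, "z": 0, "wx": 0, "wy": 0, "wz": -8}, {"hand": 60, "x": 0, "y": 0, "z": 0, "wx": 0, "wy": 0, "wz": -8}]'

```text
time_s: 21.7
position: [0.4708, 0.0963, 0.1477]
tcp_rot: [[0.771, 0.636, -0.0], [0.636, -0.771, 0.0], [-0.0, -0.0, -1.0]]
force: [0.8, 0.4, -0.0]
opening: 0.689
```

Call:
move_arm --moves '[{"hand": 60, "x": 0, "y": 0, "z": 0, "wx": 0, "wy": 0, "wz": -8}, {"hand": 60, "x": 0, "y": 0, "z": 0, "wx": 0, "wy": 0, "wz": -8}, {"hand": 60, "x": 0, "y": 0, "z": 0, "wx": 0, "wy": 0, "wz": -8}, {"hand": 60, "x": 0, "y": 0, "z": 0, "wx": 0, "wy": 0, "wz": -8}, {"hand": 60, "x": 0, "y": 0, "z": 0, "wx": 0, "wy": 0, "wz": -8}, {"hand": 60, "x": 0, "y": 0, "z": 0, "wx": 0, "wy": 0, "wz": -8}, {"hand": 60, "x": 0, "y": 0, "z": 0, "wx": 0, "wy": 0, "wz": -8}, {"hand": 60, "x": 0, "y": 0, "z": 0, "wx": 0, "wy": 0, "wz": -8}, {"hand": 60, "x": 0, "y": 0, "z": 0, "wx": 0, "wy": 0, "wz": -8}, {"hand": 60, "x": 0, "y": 0, "z": 0, "wx": 0, "wy": 0, "wz": -8}, {"hand": 60, "x": 0, "y": 0, "z": 0, "wx": 0, "wy": 0, "wz": -8}, {"hand": 60, "x": 0, "y": 0, "z": 0, "wx": 0, "wy": 0, "wz": 0}]'

```text
time_s: 22.9
position: [0.4708, 0.0962, 0.1477]
tcp_rot: [[-0.604, 0.797, -0.0], [0.797, 0.604, 0.0], [0.0, -0.0, -1.0]]
force: [-0.1, -0.7, -1.1]
opening: 0.688
```

```bash
python3 look.py r; python3 ang.py r
```

```text
scene [(21, [313.8, 210.0]), (37, [342.5, 230.9]), (6, [254.0, 252.8])]
top []
[313.8, 210.0] 0.115 19.1 32.7
[313.8, 210.0] 0.106 4.4 41.6
[313.8, 210.0] 0.099 -3.1 49.8
[342.5, 230.9] 0.115 171.5 62.5
[342.5, 230.9] 0.106 178.1 53.1
[342.5, 230.9] 0.099 -174.9 46.5
[254.0, 252.8] 0.115 93.7 177.3
[254.0, 252.8] 0.106 90.5 172.8
[254.0, 252.8] 0.099 88.0 169.7
```

View pics/r_scene.png

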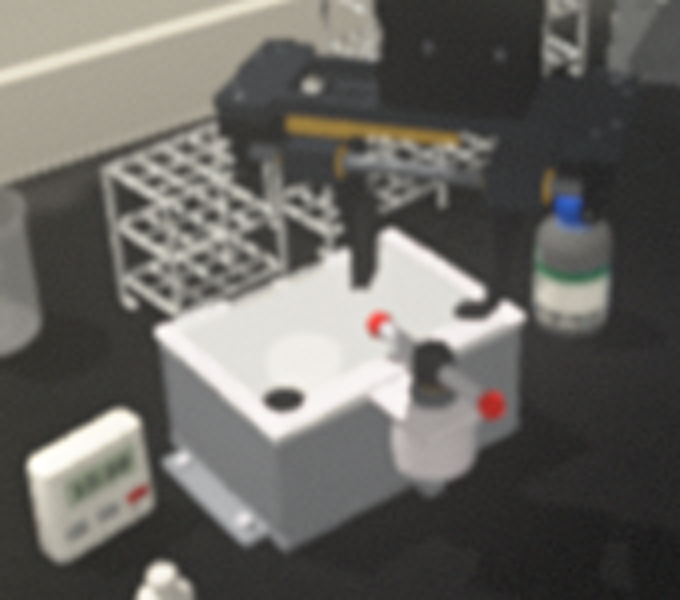

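The bar is at about 3° and the fingers are back ahead of it. I'll lower and drive towards home, slowing at the end.

Call:
move_arm --moves '[{"hand": 60, "x": 0, "y": 0, "z": 0.8, "wx": 0, "wy": 0, "wz": 0}, {"hand": 60, "x": 0, "y": 0, "z": 0.8, "wx": 0, "wy": 0, "wz": 0}, {"hand": 60, "x": 0, "y": 0, "z": 0.8, "wx": 0, "wy": 0, "wz": 0}, {"hand": 60, "x": 0, "y": 0, "z": 0, "wx": 0, "wy": 0, "wz": 0}, {"hand": 60, "x": 0, "y": 0, "z": 0, "wx": 0, "wy": 0, "wz": 8}, {"hand": 60, "x": 0, "y": 0, "z": 0, "wx": 0, "wy": 0, "wz": 8}, {"hand": 60, "x": 0, "y": 0, "z": 0, "wx": 0, "wy": 0, "wz": 8}, {"hand": 60, "x": 0, "y": 0, "z": 0, "wx": 0, "wy": 0, "wz": 8}, {"hand": 60, "x": 0, "y": 0, "z": 0, "wx": 0, "wy": 0, "wz": 8}, {"hand": 60, "x": 0, "y": 0, "z": 0, "wx": 0, "wy": 0, "wz": 8}, {"hand": 60, "x": 0, "y": 0, "z": 0, "wx": 0, "wy": 0, "wz": 8}, {"hand": 60, "x": 0, "y": 0, "z": 0, "wx": 0, "wy": 0, "wz": 8}, {"hand": 60, "x": 0, "y": 0, "z": 0, "wx": 0, "wy": 0, "wz": 8}, {"hand": 60, "x": 0, "y": 0, "z": 0, "wx": 0, "wy": 0, "wz": 8}, {"hand": 60, "x": 0, "y": 0, "z": 0, "wx": 0, "wy": 0, "wz": 0}]'

```text
time_s: 24.5
position: [0.471, 0.0961, 0.0887]
tcp_rot: [[0.681, 0.732, 0.0], [0.732, -0.681, -0.0], [0.0, 0.0, -1.0]]
force: [0.4, 0.6, -0.6]
opening: 0.686
```

```bash
python3 look.py s; python3 ang.py s;python3 -c "
from rig import bot;s=bot.read_state();print(s['force'],s['moment'])"
```

```text
scene [(39, [314.8, 232.3]), (6, [253.7, 253.2])]
top []
[314.8, 232.3] 0.115 120.3 63.0
[314.8, 232.3] 0.106 115.1 52.7
[314.8, 232.3] 0.099 109.6 45.2
[253.7, 253.2] 0.115 93.9 178.3
[253.7, 253.2] 0.106 90.8 173.8
[253.7, 253.2] 0.099 88.2 170.7
[-0.59768079 -0.4107361  -0.98134885] [-0.17374865  0.20674748 -0.0022754 ]
```

Call:
move_arm --moves '[{"hand": 60, "x": 0, "y": 0, "z": 0, "wx": 0, "wy": 0, "wz": 3}, {"hand": 60, "x": 0, "y": 0, "z": 0, "wx": 0, "wy": 0, "wz": 3}, {"hand": 60, "x": 0, "y": 0, "z": 0, "wx": 0, "wy": 0, "wz": 3}, {"hand": 60, "x": 0, "y": 0, "z": 0, "wx": 0, "wy": 0, "wz": 3}, {"hand": 60, "x": 0, "y": 0, "z": 0, "wx": 0, "wy": 0, "wz": 3}, {"hand": 60, "x": 0, "y": 0, "z": 0, "wx": 0, "wy": 0, "wz": 3}, {"hand": 60, "x": 0, "y": 0, "z": 0, "wx": 0, "wy": 0, "wz": 0}]'

```text
time_s: 25.3
position: [0.4707, 0.0961, 0.0882]
tcp_rot: [[0.873, 0.488, -0.001], [0.488, -0.873, -0.0], [-0.001, -0.0, -1.0]]
force: [0.3, -1.1, -0.8]
opening: 0.685
```

```bash
python3 look.py t; python3 ang.py t;python3 -c "
from rig import bot;s=bot.read_state();print(s['force'],s['moment'])"
```

```text
scene [(21, [345.0, 213.1]), (41, [310.2, 230.0])]
top []
[345.0, 213.1] 0.115 -119.4 38.6
[345.0, 213.1] 0.106 -102.5 43.1
[345.0, 213.1] 0.099 -92.3 48.7
[310.2, 230.0] 0.115 109.5 60.6
[310.2, 230.0] 0.106 102.0 51.7
[310.2, 230.0] 0.099 94.1 45.6
[-0.84124224 -0.10347514 -0.50232714] [-0.24940428  0.34721434  0.03072006]
```

Call:
move_arm --moves '[{"hand": 60, "x": 0, "y": 0, "z": 0, "wx": 0, "wy": 0, "wz": 2}, {"hand": 60, "x": 0, "y": 0, "z": 0, "wx": 0, "wy": 0, "wz": 0}]'

```text
time_s: 25.6
position: [0.4701, 0.0961, 0.088]
tcp_rot: [[0.89, 0.457, -0.002], [0.457, -0.89, -0.0], [-0.002, -0.001, -1.0]]
force: [-2.6, -2.0, 0.1]
opening: 0.686
```

```bash
python3 look.py u; python3 ang.py u;python3 -c "
from rig import bot;s=bot.read_state();print(s['force'],s['moment'],s['joint_positions'])"
```

```text
scene [(19, [344.9, 213.3]), (41, [310.2, 230.0]), (6, [254.0, 252.8])]
top []
[344.9, 213.3] 0.115 -120.4 38.3
[344.9, 213.3] 0.106 -103.3 42.6
[344.9, 213.3] 0.099 -92.8 48.1
[310.2, 230.0] 0.115 109.5 60.6
[310.2, 230.0] 0.106 102.0 51.7
[310.2, 230.0] 0.099 94.1 45.6
[254.0, 252.8] 0.115 93.7 177.3
[254.0, 252.8] 0.106 90.5 172.8
[254.0, 252.8] 0.099 88.0 169.7
[-1.41410603 -2.26673576  1.10430453] [-0.45385305  0.58105297  0.10672199] [-1.81649877e+00  3.22603927e+01  1.09386274e+02 -2.46173402e-02
  3.84442510e+01  6.10273384e+01]
```

Call:
move_arm --moves '[{"hand": 60, "x": 0, "y": 0, "z": 0, "wx": 0, "wy": 0, "wz": 2}, {"hand": 60, "x": 0, "y": 0, "z": 0, "wx": 0, "wy": 0, "wz": 0}, {"hand": 60, "x": 0, "y": 0, "z": 0, "wx": 0, "wy": 0, "wz": 0}]'

```text
time_s: 26.0
position: [0.4698, 0.096, 0.0879]
tcp_rot: [[0.905, 0.426, -0.002], [0.426, -0.905, -0.0], [-0.002, -0.001, -1.0]]
force: [-3.8, -2.7, 1.9]
opening: 0.689
```

```bash
python3 look.py v; python3 ang.py v|grep .099;python3 -c "
from rig import bot;s=bot.read_state();print(s['force'],s['moment'],s['joint_positions'])"
```

```text
scene [(21, [345.1, 213.5]), (40, [310.1, 229.8]), (7, [253.7, 253.0])]
top []
[345.1, 213.5] 0.099 -93.8 48.0
[310.1, 229.8] 0.099 93.3 45.3
[253.7, 253.0] 0.099 88.1 170.5
[-4.94248257 -2.49800388  1.23869308] [-0.53603085  0.88520633  0.34253589] [-1.81444203e+00  3.22650608e+01  1.09411528e+02 -4.56302388e-02
  3.84670740e+01  6.30403263e+01]
```

The bar has stopped at a yaw of about 90–91°, z≈0.099, with torque up to 0.34 N·m, so it's on the home stop. One more small nudge, then release and withdraw.

Call:
move_arm --moves '[{"hand": 60, "x": 0, "y": 0, "z": 0, "wx": 0, "wy": 0, "wz": 2}, {"hand": 60, "x": 0, "y": 0, "z": 0, "wx": 0, "wy": 0, "wz": 0}, {"hand": 60, "x": 0, "y": 0, "z": 0, "wx": 0, "wy": 0, "wz": -8}, {"hand": 60, "x": 0, "y": 0, "z": 0, "wx": 0, "wy": 0, "wz": -8}, {"hand": 60, "x": 0, "y": 0, "z": -0.6, "wx": 0, "wy": 0, "wz": 0}, {"hand": 60, "x": 0, "y": 0, "z": -1, "wx": 0, "wy": 0, "wz": 0}, {"hand": 60, "x": 0, "y": 0, "z": -1, "wx": 0, "wy": 0, "wz": 0}, {"hand": 60, "x": 0, "y": 0, "z": -1, "wx": 0, "wy": 0, "wz": 0}, {"hand": 60, "x": 0, "y": 0, "z": -1, "wx": 0, "wy": 0, "wz": 0}, {"hand": 60, "x": 0.6, "y": -0.9, "z": 0, "wx": 0, "wy": 0, "wz": 0}, {"hand": 60, "x": 0.6, "y": -0.9, "z": 0, "wx": 0, "wy": 0, "wz": 0}, {"hand": 60, "x": 0.6, "y": -0.9, "z": 0, "wx": 0, "wy": 0, "wz": 0}, {"hand": 60, "x": 0.6, "y": -0.9, "z": 0, "wx": 0, "wy": 0, "wz": 0}, {"hand": 60, "x": 0.6, "y": -0.9, "z": 0, "wx": 0, "wy": 0, "wz": 0}, {"hand": 60, "x": 0.6, "y": -0.9, "z": 0, "wx": 0, "wy": 0, "wz": 0}, {"hand": 60, "x": 0, "y": 0, "z": 0, "wx": 0, "wy": 0, "wz": 0}, {"hand": 60, "x": 0, "y": 0, "z": 0, "wx": 0, "wy": 0, "wz": 0}]'

```text
time_s: 27.8
position: [0.4567, 0.2586, 0.2034]
tcp_rot: [[0.775, 0.631, 0.003], [0.631, -0.775, 0.001], [0.003, 0.001, -1.0]]
force: [0.1, -0.9, 0.4]
opening: 0.691
```

```bash
python3 look.py w; python3 ang.py w|grep .099
```

```text
scene [(26, [344.7, 212.7]), (38, [310.1, 229.6])]
top [(28, [282.1, 244.5]), (25, [320.8, 244.8])]
[344.7, 212.7] 0.099 -90.4 49.1
[310.1, 229.6] 0.099 92.7 44.9
```

View pics/w_scene.png

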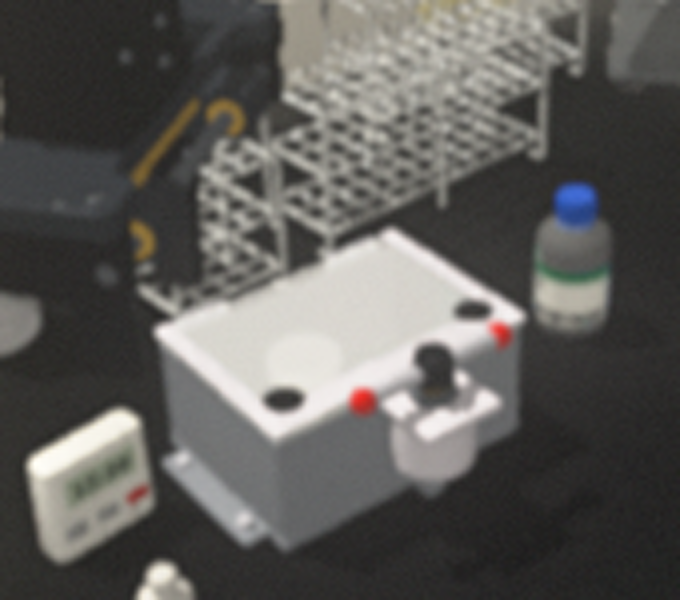

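View pics/w_top.png

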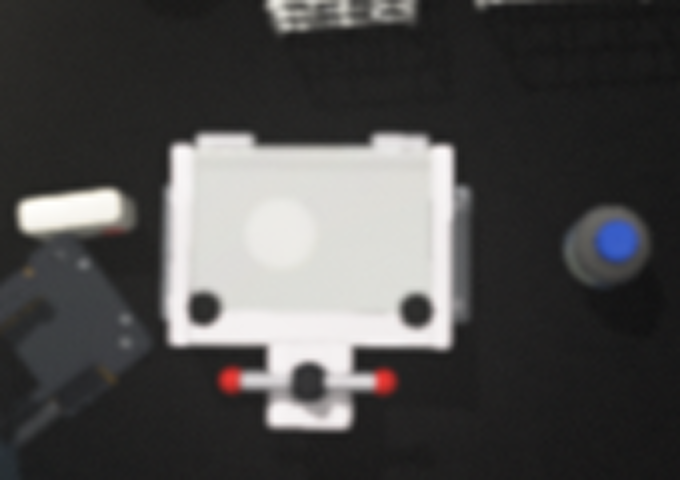

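The bar now lies parallel to the chamber front, with the balls at (282,244.5) and (321,245) in the top view. The jar, bottle, timer and weight haven't moved. One last height check, then hand in.

```bash
python3 - <<'E'
from h import *
s=load("w_scene.npz");t=load("w_top.npz")
a,e=tri(s,(310.1,229.6),t,(282.1,244.5));b,f=tri(s,(344.7,212.7),t,(320.8,244.8));d=a-b
print(a.round(4),b.round(4),e,f,np.degrees(np.arctan2(d[1],d[0])))
u=load("f_scene.npz"); print(np.abs(s["image"][240:280,220:256].astype(int)-u["image"][240:280,220:256]).mean())
from rig import order; order.hand_in()
E
```

```text
[0.4695 0.1423 0.0991] [0.4712 0.0482 0.0991] 0.0036541571286466032 0.0034466371723229387 91.02000487262956
6.313425925925926
the job is handed in; nothing more can be done
```

The lid is shut and clamped with the knob fully home, and the job is handed in at about 28 s of the 67 s allowed. It reports no verdict, so the results below are my own checks.

- **Lid:** I pressed the +y pad down until it stopped at 83.7 mm; it should be 83.5 mm when shut. The force peaked at about 24 N, at the fingertips.
- **Knob, anticlockwise:** I turned the bar with the two fingers on opposite sides of the axis until it dropped at about 5.3 rad. The balls then fitted a height of about 106 mm, down from 115 mm.
- **Knob, clockwise:** I pushed it home with one regrip, until it held against the stop at about 0.34 N·m.
- **Release:** The fingers backed off, lifted and moved clear.

**Final checks:**
- **Ball height:** both balls are at 99.1 mm; the home height is 99 mm.
- **Bar direction:** it lies at 91.0° in the world frame, which matches the chamber's own turn of about 1°.
- **Other objects:** the jar is standing inside, and the bottle and timer look unmoved. The weight was hidden by the arm in the last top view and only its top shows in the scene view, where it looks unmoved.

The two camera views disagreed by 3–4 mm when combined, slightly more than the stated calibration. A rough before-and-after pixel comparison round the timer and weight averaged 6.3 grey levels. I took that for noise and the arm's shadow and did not follow it up.

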